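# Feed two capped bottles into the hanging-rail feeder

## Task

Feed the two lying bottles, one at a time and in either order, into the upper open end of the sloping twin-rail feeder so that each hangs cap up with its narrow body down between the rails. Push each one down past the orange sprung pawl, so that both end side by side against the stop under the clear roof, hanging by their caps, with the pawl sprung shut behind them. Leave the other things on the table where they are.

Things in the scene. Friction and masses are not known exactly. Their poses are not given: they have to be found in the camera images.
- feeder: Blue-painted stand of the feeder, fixed to the table; base plate 86 x 270 x 8 mm, origin at the centre of its underside on the table, y along its length toward the high (feeding) end.
- rails: Two dark steel rails on the stand. Origin: mid-slot, level with the rail tops, at the stop's face, 100 mm above the table. y runs uphill along the rails (slope 20 degrees), x across, z normal to them. Rails y 0 to 260, each 6 wide, 10 deep; slot 31, 43 over the outsides. Slippery (friction about 0.15): hanging bottles slide down. Upper end open; legs under the rails at y 12 and 248.
- pawl (a joint): Orange sprung pawl across the track; rad, 0 = shut (pointing across the track), up to 1.4 = swung aside downhill. It gives way only downhill, at about 4 N of push on the cap, rising to about 15 N as the cap squeezes by, and springs shut when the cap has passed.
- pawl_tip (a point): Free end of the pawl, 12 mm above the rail tops; when shut at x 8, y 111 mm of the rails. The pawl (14 mm high, 4 mm thick, from 5 mm above the rails up) turns about a post at x 33, y 111 mm whose top is 24 mm above the rails.
- bottle_1: Closed bottle, 98 mm long, about 0.1 kg: white eight-sided body 26 wide, 72 long, round blue cap 50 diameter, 26 high. Origin: mid-length on its axis; z along it to the cap (bottom z -49, cap underside z 23, cap centre z 36, top z 49). It lies on a bottom edge and the cap's rim, cap end raised 9 degrees, cap centre about 27 above the table. The body passes the rails' slot, the cap does not.
- cap_1 (a point): Centre of the underside of the blue cap (z = 23 mm of the bottle), at the rail tops when it hangs.
- bottle_2: Closed bottle, 98 mm long, about 0.1 kg: white eight-sided body 26 wide, 72 long, round green cap 50 diameter, 26 high. Origin: mid-length on its axis; z along it to the cap (bottom z -49, cap underside z 23, cap centre z 36, top z 49). It lies on a bottom edge and the cap's rim, cap end raised 9 degrees, cap centre about 27 above the table. The body passes the rails' slot, the cap does not.
- cap_2 (a point): Centre of the underside of the green cap (z = 23 mm of the bottle), at the rail tops when it hangs.
- objective_can: Bystander: clear screw-lid canister with a black lid, 45 dia x 64 mm; origin at the centre of its underside. To be left alone.
- filter_cube: Bystander: black filter cube with coloured windows, 47x38x39 mm; origin at the centre of its underside. To be left alone.
- tape_roll: Bystander: roll of black tape lying flat, 62 dia x 19 mm; origin at the centre of its underside. To be left alone.
- petri: Bystander: clear petri dish, 55 dia x 15 mm; origin at the centre of its underside. To be left alone.
- wipe_pot: Bystander: white pot with a screw lid, 56 dia x 75 mm; origin at the centre of its underside. To be left alone.
- mouth (a point): Middle of the feeding stretch: mid-slot, rail-top level, y 205 mm of the rails. From y 120 to 260 nothing stands above the rails. A bottle laid here along the slot by its cap (body downhill, at rail height or level) rests with the cap's axis 20 mm above the rail tops; let go, its body drops through the slot and it hangs, then slides down to the pawl (cap centre at about y 138).
- stop (a point): Mid-slot at rail-top level on the face of the lower stop (same point as the rails' origin). Home bottles have cap centres at about y 25 and 75 mm; a pusher whose leading face goes to about y 101 mm takes the second one home.
- roof_edge (a point): Middle of the uphill edge of the clear roof's underside, y 79 mm, 39 mm above the rail tops (top face 42). Roof and side cheeks (inner faces at x +-32) cover the track from y 0 to 79, so bottles must come in above the pawl.

How it is judged (in metres and radians):
On the way, in this order (a step that is already met when the one before it is completed fails the run):
1. one bottle hangs in the feeder, in the lower part of the track past the pawl (((x of cap_1 in the frame of rails between -0.008 and 0.008 m and y of cap_1 in the frame of rails between 0.012 and 0.09 m and z of cap_1 in the frame of rails between -0.006 and 0.008 m and z of bottle_1 in the frame of rails below -0.015 m and angle between the z axis of bottle_1 and the z axis of rails, either way round below 0.2 rad) or (x of cap_2 in the frame of rails between -0.008 and 0.008 m and y of cap_2 in the frame of rails between 0.012 and 0.09 m and z of cap_2 in the frame of rails between -0.006 and 0.008 m and z of bottle_2 in the frame of rails below -0.015 m and angle between the z axis of bottle_2 and the z axis of rails, either way round below 0.2 rad))), for 0.2 s.
2. both bottles hang there with the pawl shut behind them (x of cap_1 in the frame of rails between -0.008 and 0.008 m and y of cap_1 in the frame of rails between 0.012 and 0.09 m and z of cap_1 in the frame of rails between -0.006 and 0.008 m and z of each of bottle_1, bottle_2 in the frame of rails below -0.015 m and angle between the z axis of each of bottle_1, bottle_2 and the z axis of rails, either way round below 0.2 rad and x of cap_2 in the frame of rails between -0.008 and 0.008 m and y of cap_2 in the frame of rails between 0.012 and 0.09 m and z of cap_2 in the frame of rails between -0.006 and 0.008 m and value of joint pawl below 0.12 rad), for 0.2 s.
At the end, for the whole second after the job is handed in: Both bottles at rest, hanging past the pawl: cap underside within 8 mm of mid-slot and about at the rail tops (-6 to +8 mm), 12 to 90 mm uphill of the stop; bottle's middle over 15 mm below the rails, axis within 0.2 rad of the rails' normal; pawl shut (under 0.12 rad) (all of step 2 and linear speed of each of bottle_1, bottle_2 below 0.02 m/s); the robot touches nothing.
It fails at once if a bystander is moved by more than 30 mm (distance of any of objective_can, filter_cube, tape_roll, petri, wipe_pot from where it was at the start of the episode above 0.03 m).
It also fails if it takes over 72 s, if anything falls off the work surface, if the arm or the gripper's body presses on something with over 40 N, if the wrist force passes 120 N, or if a joint passes its speed limit or range.

## Robot

A 6-joint arm with a two-finger parallel gripper is mounted at the origin on a cart in front of the work surface, level with it; the furniture and walls round the work are solid. World frame = base frame: x ahead of the robot, y to its left, z up, the work surface at z = 0. Lengths are in mm, angles in rad, forces in N, time in s.
With the tool pointing down it reaches from about 275 to 875 mm from the base axis. Payload 12.5 kg.
Tool frame: the origin (TCP) lies on the centre line of the jaws, within the pads' length; the fingertips stand 22 mm ahead of it and the grasp point (between the pads) lies 3 mm ahead of it; z points along the fingers, y is the line along which they close (so a half turn about z gives the same grasp; the last joint's range is limited). The gripper opens to 85 mm and grips with 20 to 120 N. Pads are 22 mm wide; open, the fingers measure 114 mm over their backs; the gripper's body (76 mm by 85 mm) begins 54 mm behind the grasp point. The pads swing forward as they close: fully open they stand 13 mm farther back than shut.
Start: joints at [-1.388, 0.351, 1.652, -0, 1.139, -0.085], TCP at [145.556, -530.375, 253.29] pointing down, gripper open.
Joint ranges: [-2.75, 2.75], [-0.79, 2.1], [0.01, 2.65], [-1.57, 4.71], [0.07, 3.14], [-2.87, 2.87]. Speed limits (rad/s): [2.22, 2.22, 2.79, 3.14, 3.14, 3.14].

## Interface

Orientations are given as a unit quaternion [x, y, z, w].
In Python, from station import observe, eyes, order gives the robot as it stands. The module is installed in compiled form; this text tells all that it offers.
- The arm moves only by the shell command python3 -m creep 'ROWS'. ROWS is JSON, one flat list of numbers, 7 for each row, row after row: the shift along the tool's x, y, z in m, then the turn, a rotation vector about the tool's x, y, z in degrees, then the opening, from 0 (shut) to 1 (fully open). A call has 1 to 12 rows; each row is the pose to reach, as a shift and turn from the pose commanded when the call began, along the tool's axes at that moment; what a row does not reach only later rows make up. A row lasts 1/10 s, in which the tool goes at most 50 mm and 8.59 degrees, less where a joint would pass 70% of its speed; a pose out of reach is approached as far as the arm can. A call with a gripper value outside its range is refused whole. The fingers move at their own pace and stop on an object; the grip force is fixed at half the most. Time passes only in rows, so rows that repeat a pose let the fingers close. It gives the time, the measured TCP pose, the force, the opening and the grip force at its end, in the units of the state.
- observe(): the state, without advancing time (a new reading comes with each control period).
- eyes.read_camera(name): name is "scene" or "top" or "wrist"; returns a dict with "img" (400x640x3 uint8, red, green, blue), "fx", "fy", "cx", "cy" (pixels), "R" (3x3) and "t" (3): a world point X has camera coordinates R X + t. Camera axes: x right, y down, z forward; pixel columns grow to the right and rows downward; lengths in mm; the calibration is good to about 2 mm. A picture is of the moment at which its call begins. There is no depth.
- order.job_done(): hands the job in; it is judged then, once.
The state is a dict: "time_s": time; "qpos": joint angles; "qd": joint speeds; "tau": joint torques, N m; "tcp_pos": TCP position; "orientation": TCP orientation; "contact_force": force on the tool from outside, world axes, zero at the start; "ft_torque": the same for the moment, N m; "width": finger opening in mm; "grip_force": force on a finger pad.
Only numpy, scipy, OpenCV 4.12 (cv2) and the standard library are available. Lean on these libraries where they do the work, as an engineer would, in place of code of your own. Each camera call takes 0.05 s, during which the arm holds its last target. There are 200 camera calls.

## Working session

There is one attempt and no reset: what is moved stays moved. The work goes in short steps, Python scripts to look and compute and a shell command to move; the robot and the scene stay as the last step left them, time stands still between calls to the robot, and variables do not carry over. Pictures are saved under pics/ and viewed, at most 10 in all, crops included, and the job is handed in when it is done.

```bash
mkdir -p pics
cat > h.py <<'E'
import numpy as np,cv2,pickle
from station import observe,eyes,order
def snap(name,fn):
    c=eyes.read_camera(name); cv2.imwrite('pics/'+fn+'.png',c['img'][:,:,::-1]); pickle.dump(c,open(fn+'.pkl','wb')); return c
def ray(c,u,v,z):
    R=np.array(c['R']);t=np.array(c['t']).ravel(); o=-R.T@t
    d=R.T@np.array([(u-c['cx'])/c['fx'],(v-c['cy'])/c['fy'],1]); return o+d*(z-o[2])/d[2]
def proj(c,X):
    p=np.array(c['R'])@np.array(X,float)+np.array(c['t']).ravel(); return np.array([c['fx']*p[0]/p[2]+c['cx'],c['fy']*p[1]/p[2]+c['cy']])
E
python3 - <<'E'
from h import *
for n in('top','scene'):
    c=snap(n,n+'0'); R=np.array(c['R']); print(n,c['fx'],c['cx'],c['cy'],-R.T@np.array(c['t']).ravel()); print(R.round(3))
print(observe())
E
```

```text
top 476.4746327163169 316.36433368046914 192.4874550615465 [ 443.35140949  -11.66850707 1563.1315411 ]
[[ 0.013 -1.     0.009]
 [-0.994 -0.014 -0.105]
 [ 0.105 -0.007 -0.994]]
scene 516.2355146335469 322.17353131046127 200.5935275056566 [-592.63053428 -576.91212837 1071.31352368]
[[ 0.428 -0.904  0.008]
 [-0.533 -0.259 -0.806]
 [ 0.73   0.341 -0.593]]
{'time_s': 0.1, 'qpos': array([-1.38758347e+00,  3.51167337e-01,  1.65234911e+00, -1.57593661e-06,
        1.13906636e+00, -8.46270180e-02]), 'qd': array([-0.00090006, -0.00133019, -0.00388834, -0.00031533,  0.00108227,
       -0.0009355 ]), 'tau': array([ 1.50120661e-03, -5.06832218e+01, -2.91876912e+01,  1.07272484e-06,
        2.68040953e-03, -2.26642914e-05]), 'tcp_pos': array([ 145.51902183, -530.12840918,  252.82463889]), 'orientation': array([ 9.91045954e-01,  1.33520308e-01, -2.51083327e-05, -4.94436128e-04]), 'contact_force': array([ 0.7134315 , -0.28544919,  0.12295568]), 'ft_torque': array([ 0.0764476 , -0.02706536,  0.00913929]), 'grip_force': 0.0, 'width': 85.65548631645628}
```

View pics/top0.png

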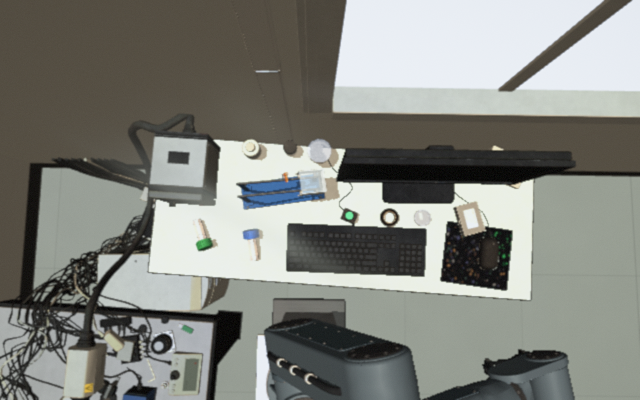

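View pics/scene0.png

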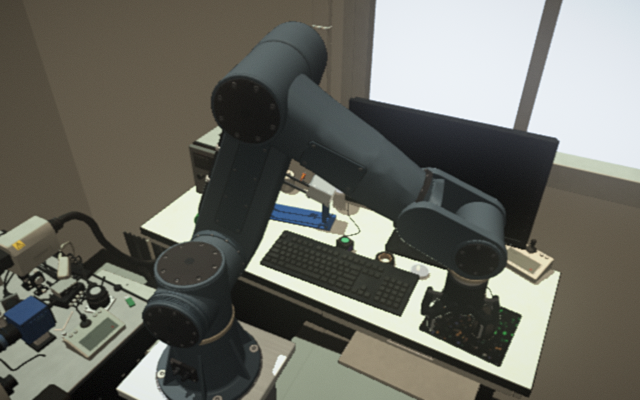

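The top view shows the feeder at about (240–325, 172–207) with its open end on the left. The green-capped bottle is at (203,235) and the blue one at (251,243). In the scene view the arm hides most of the work area. I'll enlarge the top view.

Run:
```python
from h import *
im=cv2.imread('pics/top0.png')[130:270,180:340]
cv2.imwrite('pics/crop0.png',cv2.resize(im,None,fx=4.25,fy=4.25,interpolation=cv2.INTER_CUBIC)[:600])
```

```text
(no output)
```

View pics/crop0.png

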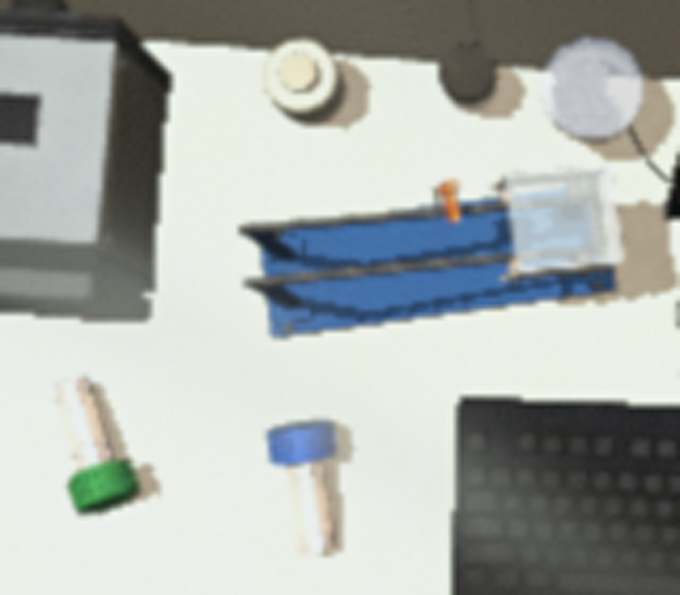

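The enlarged crop shows:
- Rail upper ends at crop (243,231) and (248,283).
- Pawl at about (450,200), and the roof's uphill edge from (507,180) to (513,272).
- Green cap centre at (103,486) with its body end at (74,382).
- Blue cap centre at (302,442) with its body end at (320,552).

```bash
cat >> h.py <<'E'
def cr(u,v): return 180+u/4.25-.4,130+v/4.25-.4
def railR(yaw):
    s=np.deg2rad(20); y=np.array([np.cos(yaw)*np.cos(s),np.sin(yaw)*np.cos(s),np.sin(s)])
    x=np.array([np.sin(yaw),-np.cos(yaw),0]); return np.stack([x,y,np.cross(x,y)],1)
def rp(p,X): return np.array([p[0],p[1],100])+railR(p[2])@np.array(X,float)
E
python3 - <<'E'
from h import *
from scipy.optimize import least_squares
c=pickle.load(open('top0.pkl','rb'))
for n,u,v,z in[('gcap',103,486,27),('gend',74,382,15),('bcap',302,442,27),('bend',320,552,15),('railL',243,231,189),('railF',248,283,189),('pot',297,70,75),('baseFL',273,335,8),('baseFR',613,290,8),('boxcorner',150,320,0),('kbd',460,400,20),('can lid',470,70,64)]:
    print(n,ray(c,*cr(u,v),z).round(0))
# image-left is +y world: rails y uphill ~ +Y ; x = across
obs=[((21.5,260,0),(248,286)),((-21.5,260,0),(242,229)),((8,111,12),(455,219)),((33,111,24),(442,186)),((33,79,42),(510,272)),((-33,79,42),(505,180)),((33,0,42),(617,263)),((-33,0,42),(607,172))]
for sx in(1,-1):
    f=lambda p:np.concatenate([proj(c,rp(p,(sx*a[0],a[1],a[2])))-cr(*q) for a,q in obs])
    r=least_squares(f,[500,-20,1.6]); print(sx,r.x,r.fun.reshape(-1,2).round(1).tolist())
E
```

```text
gcap [434. 335.  27.]
gend [513. 363.  15.]
bcap [469. 186.  27.]
bend [387. 172.  15.]
railL [610. 210. 189.]
railF [574. 205. 189.]
pot [745. 191.  75.]
baseFL [551. 213.   8.]
baseFR [590. -48.   8.]
boxcorner [562. 310.   0.]
kbd [503.  68.  20.]
can lid [749.  63.  64.]
1 [628.98274667 -30.23108366   1.72706377] [[-2.9, -13.8], [0.4, 14.2], [-0.9, 1.2], [2.1, 0.1], [-1.8, -22.2], [2.4, 21.4], [-2.4, -22.2], [3.1, 20.7]]
-1 [637.88671179 -28.84234244   1.71675793] [[-1.6, -3.2], [-1.9, -4.3], [-0.7, 3.2], [4.6, 18.6], [0.7, -3.4], [-1.0, -3.7], [0.2, -3.6], [-0.4, -3.6]]
```

Run:
```python
from h import *
from scipy.optimize import least_squares
c=pickle.load(open('top0.pkl','rb'))
obs=[((-21.5,260,0),(248,286)),((21.5,260,0),(242,229)),((8,111,12),(455,219)),((33,111,24),(442,186)),((-34,79,42),(512,272)),((34,79,42),(505,180)),((-34,0,42),(617,263)),((34,0,42),(607,172))]
f=lambda p:np.concatenate([proj(c,rp(p,a))-cr(*q) for a,q in obs])
r=least_squares(f,[600,-20,1.6]); p=r.x; print(p,r.fun.reshape(-1,2).round(1).tolist())
print('mouth',rp(p,(0,205,0)),'end',rp(p,(0,260,0)),rp(p,(0,75,0)))
```

```text
[628.05182675 -30.48126154   1.71948711] [[-1.0, 0.5], [-1.4, -0.7], [-0.9, 1.3], [2.3, 0.1], [0.8, 0.3], [-0.6, -0.7], [0.8, 0.0], [0.1, -0.8]]
mouth [599.5139121  160.0301457  170.11412938] end [591.85739841 211.14296228 188.92523726] [617.61112627  39.21803379 125.65151075]
```

```bash
cat >> h.py <<'E'
from scipy.spatial.transform import Rotation as Ro
def go(pos,yawdeg,tilt=0):
    "tool-frame shift (m) and turn (deg) from here to TCP pos, pointing down with tool x at yaw; tilt raises tool x by tilt deg"
    s=observe(); R0=Ro.from_quat(s['orientation']); y=np.deg2rad(yawdeg)
    R1=Ro.from_matrix(np.array([[np.cos(y),np.sin(y),0],[np.sin(y),-np.cos(y),0],[0,0,-1]]))*Ro.from_rotvec([0,np.deg2rad(tilt),0])
    print(s['time_s'],'tcp',s['tcp_pos'].round(1),'w',s['width'].round(1),'F',s['contact_force'].round(1))
    print('  move',(R0.inv().apply(np.array(pos)-s['tcp_pos'])/1000).round(4).tolist(),(R0.inv()*R1).as_rotvec(degrees=True).round(2).tolist())
E
python3 -m creep '[0.486,-0.603,0,0,0,5.6,1, 0.486,-0.603,0,0,0,5.6,1, 0.486,-0.603,0,0,0,5.6,1, 0.486,-0.603,0,0,0,5.6,1, 0.486,-0.603,0,0,0,5.6,1, 0.486,-0.603,0,0,0,5.6,1, 0.486,-0.603,0,0,0,5.6,1, 0.486,-0.603,0,0,0,5.6,1, 0.486,-0.603,0,0,0,5.6,1, 0.486,-0.603,0,0,0,5.6,1, 0.486,-0.603,0,0,0,5.6,1, 0.486,-0.603,0,0,0,5.6,1]'
python3 -c "
from h import *
go((455,180,250),9.7)"
```

```text
time_s: 1.3
tcp_pos: [385.3, 22.0, 253.4]
orientation: [0.996, 0.085, 0.0, 0.0]
contact_force: [1.4, -1.3, -0.6]
width: 85.3
grip_force: 0.0Traceback (most recent call last):
  File "<string>", line 3, in <module>
    go((455,180,250),9.7)
    ~~^^^^^^^^^^^^^^^^^^^
  File "h.py", line 20, in go
    print(s['time_s'],'tcp',s['tcp_pos'].round(1),'w',s['width'].round(1),'F',s['contact_force'].round(1))
                                                      ^^^^^^^^^^^^^^^^
AttributeError: 'float' object has no attribute 'round'
```

```bash
sed -i "s/s\['width'\].round(1)/round(s['width'],1)/" h.py
python3 -m creep '[0.096,-0.144,0,0,0,0,1, 0.096,-0.144,0,0,0,0,1, 0.096,-0.144,0,0,0,0,1, 0.096,-0.144,0,0,0,0,1, 0.096,-0.144,0,0,0,0,1, 0.096,-0.144,0,0,0,0,1]'
python3 - <<'E'
from h import *
w=snap('wrist','w1'); t=snap('top','t1')
print(observe()['qpos'])
a=cv2.imread('pics/w1.png'); b=cv2.imread('pics/t1.png')[130:270,180:340]
cv2.imwrite('pics/w1b.png',cv2.resize(a,(800,500)))
for n,X in(('bcap',(469,186,27)),('rails end',(591.9,211.1,188.9)),('mouth',(599.5,160,170))): print(n,proj(w,X)*1.25)
go((455,180,250),9.7)
E
```

```text
time_s: 1.9
tcp_pos: [454.9, 177.9, 252.8]
orientation: [0.996, 0.085, -0.001, 0.0]
contact_force: [0.1, -0.4, 0.1]
width: 85.1
grip_force: 0.0
[ 2.75984137e-01  2.38641026e-01  1.80637402e+00 -1.55686708e-04
  1.09716811e+00  1.67745471e+00]
bcap [393.28992693 198.27563942]
rails end [377.50352463 -25.12212339]
mouth [489.97237433  -6.78176174]
2.0 tcp [454.9 177.1 253.2] w 85.7 F [ 0.4 -0.2  0. ]
  move [0.0006, -0.0028, 0.0032] [0.01, 0.03, 0.01]
```

View pics/w1b.png

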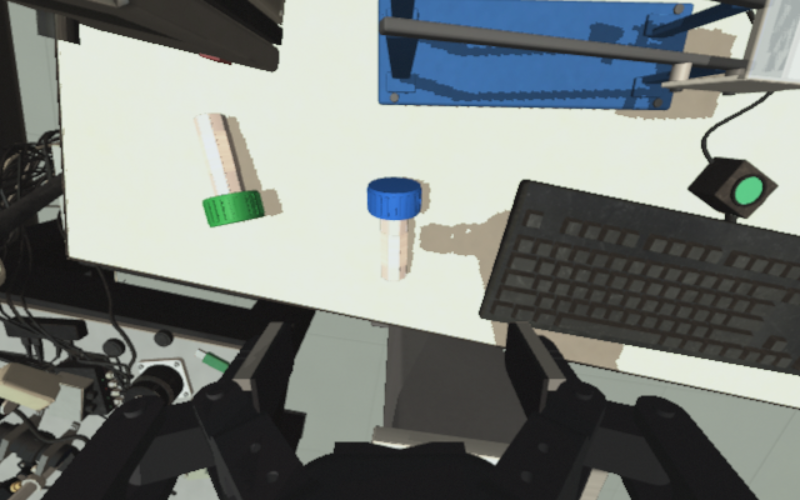

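The wrist view shows the blue cap centred at (394,198) and its body end at (393,275). The green cap is at (233,208) with its body end at (212,118). The blue cap is where I predicted it.

Run:
```python
from h import *
w=pickle.load(open('w1.pkl','rb'))
for n,(u,v),(a,b) in(('blue',(394,198),(393,274)),('green',(233,208),(212,120))):
    p=ray(w,u/1.25,v/1.25,28); q=ray(w,a/1.25,b/1.25,15); d=p-q; print(n,p,q,np.hypot(*d[:2]),np.degrees(np.arctan2(d[1],d[0])))
p=[628.05,-30.48,1.71949]
for X in((-21.5,260,0),(-15.5,260,0)): print(X,proj(w,rp(p,X))*1.25)
from scipy.spatial.transform import Rotation
print(ray(w,380/1.25,103/1.25,8),ray(w,668/1.25,108/1.25,8))
go((468,186,27),9.7)
```

```text
blue [469.56048419 185.40572545  28.        ] [388.20658722 172.97260326  15.        ] 82.29847556150831 8.689144990188371
green [434.41839849 333.77430053  28.        ] [509.6524063  360.22068743  15.        ] 79.74689530665071 -160.6323181251049
(-21.5, 260, 0) [377.2316178   33.15062045]
(-15.5, 260, 0) [377.27172137  17.41423433]
[550.09672065 212.12950388   8.        ] [590.78894493 -49.70592511   8.        ]
2.0 tcp [454.9 177.1 253.2] w 85.7 F [ 0.4 -0.2  0. ]
  move [0.0145, -0.0066, 0.2262] [0.01, 0.03, 0.01]
```

```bash
python3 -m creep '[0.015,-0.006,0.05,0,0,0.5,1, 0.015,-0.006,0.1,0,0,0.5,1, 0.015,-0.006,0.15,0,0,0.5,1, 0.015,-0.006,0.2,0,0,0.5,1, 0.015,-0.006,0.225,0,0,0.5,1, 0.015,-0.006,0.225,0,0,0.5,1, 0.015,-0.006,0.225,0,0,0.5,0.3, 0.015,-0.006,0.225,0,0,0.5,0.3, 0.015,-0.006,0.225,0,0,0.5,0.3, 0.015,-0.006,0.225,0,0,0.5,0.3, 0.015,-0.006,0.225,0,0,0.5,0.3, 0.015,-0.006,0.225,0,0,0.5,0.3]'
```

```text
time_s: 3.2
tcp_pos: [470.1, 186.7, 30.2]
orientation: [0.997, 0.081, 0.002, -0.0]
contact_force: [-0.9, 0.6, 8.2]
width: 48.3
grip_force: 60.6
```

```bash
python3 -m creep '[0,0,-0.05,0,0,0,0.3, 0,0,-0.1,0,0,0,0.3, 0,0,-0.15,0,0,0,0.3, 0,0,-0.2,0,0,0,0.3, 0,0,-0.22,0,0,0,0.3, 0,0,-0.22,0,0,0,0.3]'
python3 - <<'E'
from h import *
w=snap('wrist','w2'); cv2.imwrite('pics/w2c.png',cv2.resize(w['img'][150:400,150:500,::-1],None,fx=2,fy=2))
p=[628.05,-30.48,np.deg2rad(98.6)]
T=rp(p,(0,205,20)); print(T,railR(p[2]).round(3).tolist())
up=np.array([0,0,1])
go(T+[0,0,70],98.6,11); go(T+[0,0,3],98.6,11)
E
```

```text
time_s: 3.8
tcp_pos: [470.1, 186.7, 252.4]
orientation: [0.997, 0.081, 0.004, -0.001]
contact_force: [-0.2, 0.2, -1.6]
width: 48.7
grip_force: 62.7
[600.26684394 153.2275584  188.9079818 ] [[0.989, -0.141, 0.051], [0.15, 0.929, -0.338], [0.0, 0.342, 0.94]]
3.85 tcp [469.3 186.4 249.9] w 48.3 F [-0.3 -0.3 -2.6]
  move [0.124, 0.0538, -0.0085] [8.72, 8.49, -89.04]
3.85 tcp [469.3 186.4 249.9] w 48.3 F [-0.3 -0.3 -2.6]
  move [0.1237, 0.0539, 0.0585] [8.72, 8.49, -89.04]
```

View pics/w2c.png

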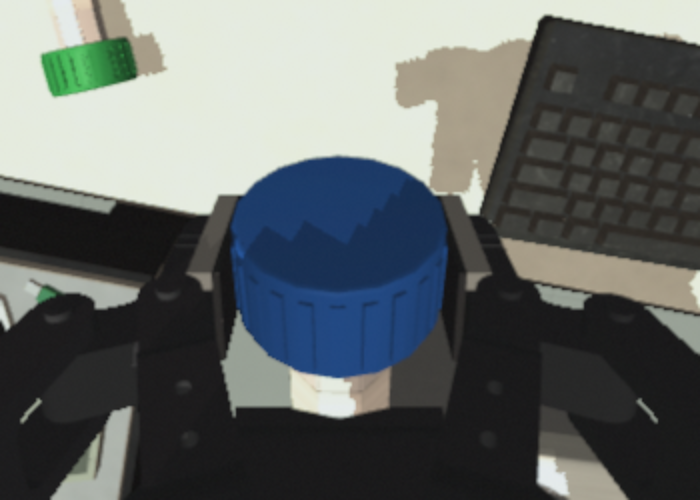

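The blue cap is held square between the pads. In the crop its top disc spans rows 156–305 and columns 232–446, and its underside rim reaches row 377. I'll fit the tilt and height in the hand from these.

```bash
cat > fit.py <<'E'
from h import *
from scipy.optimize import least_squares
def fit(w,s,obs):
    R0=Ro.from_quat(s['orientation']).as_matrix(); P=s['tcp_pos']; th=np.linspace(0,2*np.pi,120)
    def disc(q,z):
        x,y,dz,t=q; t=np.deg2rad(t)
        a=np.array([np.cos(t),0,-np.sin(t)]); b=np.array([np.sin(t),0,np.cos(t)])
        pts=np.array([x,y,dz])+z*a+25*(np.outer(np.cos(th),[0,1,0])+np.outer(np.sin(th),b))
        return np.array([proj(w,P+R0@k) for k in pts])
    def f(q):
        A,B=disc(q,13),disc(q,-13)
        return np.array([A[:,1].min(),A[:,1].max(),B[:,1].max(),A[:,0].min(),A[:,0].max()])-obs
    r=least_squares(f,[0,0,3,9]); print('cap centre in tool x,y,z and pitch of cap up:',r.x.round(2),r.fun.round(2))
E
python3 - <<'E'
from fit import *
w=pickle.load(open('w2.pkl','rb'))
fit(w,observe(),np.array([156/2+150,305/2+150,377/2+150,232/2+150,446/2+150]))
E
```

```text
cap centre in tool x,y,z and pitch of cap up: [-3.03 -0.55  6.33 14.16] [-0.9  -0.29  1.07  0.94 -0.94]
```

```bash
python3 -m creep '[0.04,0.02,-0.005,2,2,-30,0.3, 0.08,0.035,-0.005,4,4,-60,0.3, 0.124,0.054,-0.005,6.3,6.2,-89,0.3, 0.124,0.054,-0.005,6.3,6.2,-89,0.3, 0.124,0.054,-0.005,6.3,6.2,-89,0.3, 0.124,0.054,-0.005,6.3,6.2,-89,0.3, 0.124,0.054,-0.005,6.3,6.2,-89,0.3, 0.124,0.054,-0.005,6.3,6.2,-89,0.3, 0.124,0.054,-0.005,6.3,6.2,-89,0.3, 0.124,0.054,-0.005,6.3,6.2,-89,0.3, 0.124,0.054,-0.005,6.3,6.2,-89,0.3, 0.124,0.054,-0.005,6.3,6.2,-89,0.3]'
python3 - <<'E'
from h import *
w=snap('wrist','w3'); cv2.imwrite('pics/w3b.png',cv2.resize(w['img'][:,:,::-1],(800,500)))
go((600.3,154.5,193),98.6,8)
p=[628.05,-30.48,np.deg2rad(98.6)]
for X in((-21.5,260,0),(21.5,260,0),(-15.5,260,0),(15.5,260,0)): print(X,proj(w,rp(p,X))*1.25)
E
```

```text
time_s: 5.05
tcp_pos: [599.5, 152.8, 251.5]
orientation: [0.652, 0.755, 0.044, -0.054]
contact_force: [-0.1, -0.6, -1.3]
width: 48.7
grip_force: 62.8
5.1 tcp [599.6 152.8 251.8] w 48.2 F [-0.1  1.3 -1.4]
  move [-0.0066, 0.0012, 0.0584] [-0.22, 0.03, -0.33]
(-21.5, 260, 0) [360.7548735  192.45754329]
(21.5, 260, 0) [444.2962957  192.16404382]
(-15.5, 260, 0) [372.39789807 192.41663878]
(15.5, 260, 0) [432.62542107 192.20504618]
```

View pics/w3b.png

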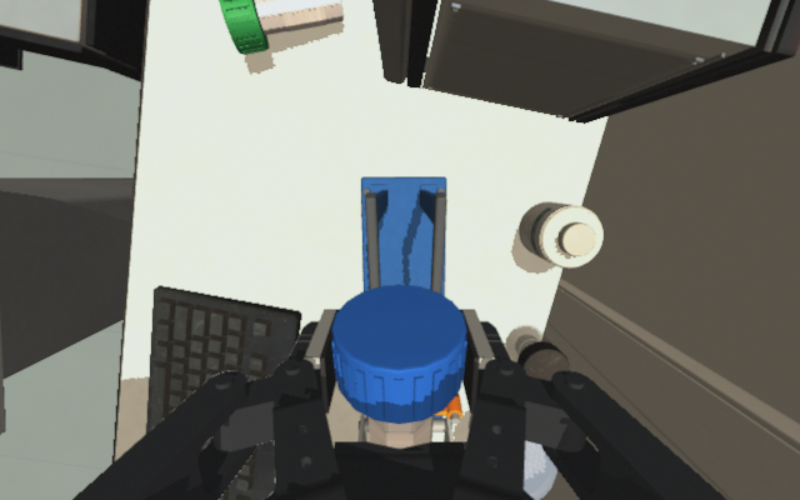

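The rail ends show at about (366,190) and (446,190), midway 406 against the predicted 402. That puts the slot about 1.5 mm further along +x. I'll lower the bottle and release it.

```bash
python3 -m creep '[-0.005,0.002,0.04,0,0,0,0.3, -0.007,0.002,0.055,0,0,0,0.3, -0.007,0.002,0.058,0,0,0,0.3, -0.007,0.002,0.058,0,0,0,0.3, -0.007,0.002,0.058,0,0,0,0.3]'
python3 -c "
from h import *
go((601.3,154.5,193),98.6,8); print(observe()['contact_force'])"
```

```text
time_s: 5.6
tcp_pos: [601.9, 154.3, 195.0]
orientation: [0.652, 0.755, 0.045, -0.053]
contact_force: [2.5, -1.1, 0.8]
width: 48.6
grip_force: 63.1
5.6 tcp [601.9 154.3 195. ] w 48.6 F [ 2.5 -1.1  0.8]
  move [0.0, -0.0006, 0.002] [-0.09, 0.03, -0.26]
[ 2.51412718 -1.1192906   0.82638235]
```

```bash
python3 -m creep '[0,0,0.001,0,0,0,0.3, 0,0,0.001,0,0,0,1, 0,0,0.001,0,0,0,1, 0,0,0.001,0,0,0,1, 0,0,0.001,0,0,0,1, 0,0,0.001,0,0,0,1, 0,0,0.001,0,0,0,1, 0,0,-0.03,0,0,0,1, 0,0,-0.07,0,0,0,1, 0,0,-0.07,0,0,0,1]'
python3 - <<'E'
from h import *
w=snap('wrist','w4'); t=snap('top','t4'); cv2.imwrite('pics/w4b.png',np.hstack([cv2.resize(w['img'][150:,150:500,::-1],(400,286)),cv2.resize(t['img'][150:230,220:340,::-1],(400,286))]))
p=[629.5,-30.48,np.deg2rad(98.6)]
n=railR(p[2])
# pusher: tip at rail (-9, Y, 8) vertical tool, TCP 22 above tip; leading face = centre - 11
for yy in(185,112+2,): 
    T=rp(p,(-9,yy,9))+[0,0,22]; print(yy,T); go(T,98.6,0)
E
```

```text
time_s: 6.6
tcp_pos: [605.3, 144.6, 269.6]
orientation: [0.652, 0.755, 0.048, -0.05]
contact_force: [0.8, -1.4, 0.6]
width: 85.4
grip_force: 0.0
185 [595.06579659 137.0191194  193.7309601 ]
6.7 tcp [603.5 144.7 264.8] w 85.3 F [-1.3  0.4 -0.3]
  move [-0.0162, -0.0095, 0.0695] [-0.03, -7.97, -0.2]
114 [605.04252197  71.05109707 169.44752993]
6.7 tcp [603.5 144.7 264.8] w 85.3 F [-1.3  0.4 -0.3]
  move [-0.0856, -0.0092, 0.0843] [-0.03, -7.97, -0.2]
```

View pics/w4b.png

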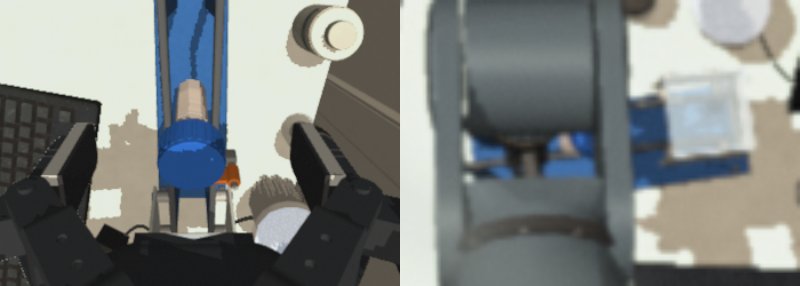

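Run:
```python
from h import *
w=pickle.load(open('w4.pkl','rb'))
p=[629.5,-30.48,np.deg2rad(98.6)]
f=lambda X:(proj(w,rp(p,X))-[150,150])*[400/350,286/250]
for n,X in(('top',(0,138,26)),('topU',(0,163,26)),('topD',(0,113,26)),('bottom',(0,138,-72)),('bottomU',(0,151,-72)),('railU',(18.5,260,0)),('pawltip',(8,111,12)),('post',(33,111,24))): print(n,f(X).round())
```

```text
top [191. 162.]
topU [191. 137.]
topD [191. 185.]
bottom [191.  84.]
bottomU [191.  73.]
railU [220. -11.]
pawltip [201. 172.]
post [234. 185.]
```

The blue bottle hangs at the pawl. Its cap is at about (194,160) in the left panel and its body bottom near (190,80), as projected. Next I close the gripper and come down behind it, offset to the side away from the pawl.

```bash
python3 -m creep '[0,-0.011,0,0,-4,0,0, -0.01,-0.011,0,0,-8,0,0, -0.016,-0.011,0,0,-8,0,0, -0.016,-0.011,0,0,-8,0,0, -0.016,-0.011,0.02,0,-8,0,0, -0.016,-0.011,0.05,0,-8,0,0, -0.016,-0.011,0.069,0,-8,0,0, -0.016,-0.011,0.069,0,-8,0,0, -0.016,-0.011,0.069,0,-8,0,0]'
python3 - <<'E'
from h import *
p=[629.5,-30.48,np.deg2rad(98.6)]
for yy in(185,112,): 
    T=rp(p,(-11,yy,9))+[0,0,22]; print(yy,T); go(T,98.6,0)
E
```

```text
time_s: 7.6
tcp_pos: [593.5, 136.8, 193.9]
orientation: [0.654, 0.757, -0.001, -0.001]
contact_force: [-0.2, 0.6, 0.3]
width: -0.4
grip_force: 0.0
185 [593.08828383 136.72004871 193.7309601 ]
7.6 tcp [593.5 136.8 193.9] w -0.4 F [-0.2  0.6  0.3]
  move [-0.0, -0.0004, 0.0002] [-0.14, -0.02, -0.22]
112 [603.34604372  68.89377223 168.76348964]
7.6 tcp [593.5 136.8 193.9] w -0.4 F [-0.2  0.6  0.3]
  move [-0.0686, -0.0001, 0.0251] [-0.14, -0.02, -0.22]
```

```bash
python3 -m creep '[-0.008,0,0.003,0,0,0,0, -0.016,0,0.006,0,0,0,0, -0.023,0,0.0085,0,0,0,0, -0.03,0,0.011,0,0,0,0, -0.036,0,0.013,0,0,0,0, -0.042,0,0.0155,0,0,0,0]'
python3 -m creep '[-0.006,0,0.002,0,0,0,0, -0.012,0,0.0045,0,0,0,0, -0.018,0,0.0065,0,0,0,0, -0.023,0,0.0085,0,0,0,0, -0.027,0,0.0098,0,0,0,0, -0.027,0,0.0098,0,0,0,0, -0.027,0,0.0098,0,0,0,0]'
python3 - <<'E'
from h import *
p=[629.5,-30.48,np.deg2rad(98.6)]
s=observe(); print('tip in rails',(railR(p[2]).T@(s['tcp_pos']-[0,0,22]-[p[0],p[1],100])).round(1))
E
```

```text
time_s: 8.2
tcp_pos: [599.0, 95.2, 178.6]
orientation: [0.653, 0.757, -0.001, -0.001]
contact_force: [-9.5, 6.0, 13.6]
width: 0.0
grip_force: 6.9
time_s: 8.9
tcp_pos: [603.3, 68.5, 168.2]
orientation: [0.653, 0.757, -0.001, -0.001]
contact_force: [0.1, 0.1, 0.3]
width: -0.1
grip_force: 0.0
tip in rails [-11.1 111.4   8.6]
```

```bash
python3 -m creep '[0,0,-0.03,0,0,0,0, 0.01,0,-0.08,0,0,0,0.5, 0.04,0,-0.1,0,0,0,1, 0.04,0,-0.1,0,0,0,1, 0.04,0,-0.1,0,0,0,1]'
python3 - <<'E'
from h import *
w=snap('wrist','w5'); cv2.imwrite('pics/w5b.png',cv2.resize(w['img'][150:,150:500,::-1],(700,500)))
p=[629.5,-30.48,np.deg2rad(98.6)]
f=lambda X:(proj(w,rp(p,X))-[150,150])*2
for n,X in(('capU25',(0,50,26)),('capU75',(0,100,26)),('pawltip',(8,111,12)),('post',(33,111,24))): print(n,f(X).round())
go((434.4,333.8,250),199.4)
E
```

```text
time_s: 9.4
tcp_pos: [597.5, 108.7, 268.2]
orientation: [0.653, 0.757, -0.001, -0.0]
contact_force: [0.0, 0.8, -0.2]
width: 58.2
grip_force: 0.0
capU25 [363. 298.]
capU75 [366. 233.]
pawltip [383. 192.]
post [443. 213.]
9.45 tcp [597.3 108.1 267.4] w 65.2 F [ 1.  -0.2  0.1]
  move [0.2471, -0.128, 0.0177] [-0.18, -0.15, -100.96]
```

View pics/w5b.png

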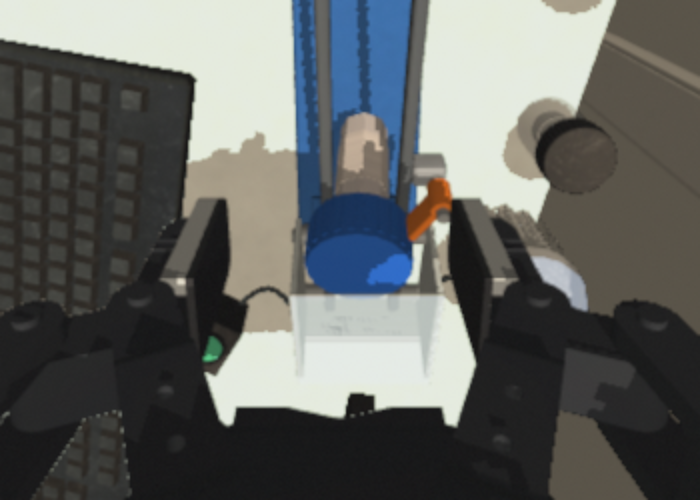

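The cap is at about (359,258) with the orange pawl still swung roughly 45° against it, so it hasn't fully passed. I'll work out where the cap sits along the rails.

Run:
```python
from h import *
w=pickle.load(open('w5.pkl','rb'))
p=[629.5,-30.48,np.deg2rad(98.6)]
f=lambda X:(proj(w,rp(p,X))-[150,150])*2
for y in (65,75,85,95,105): print(y,'top c',f((0,y,26)).round(),'U',f((0,y+25,26)).round(),'D',f((0,y-25,26)).round(),'bot c',f((0,y,-72)).round(),'botU',f((0,y+13,-72)).round(),'edgeL',f((-25,y,26)).round(),f((25,y,26)).round())
for a in(.4,.7,1,1.3): print(a,f((33-25*np.cos(a),111-25*np.sin(a),19)).round())
print('roof edge',f((-32,79,42)).round(),f((32,79,42)).round())
w=snap('wrist','w6'); cv2.imwrite('pics/w6b.png',cv2.resize(w['img'][150:,150:500,::-1],(700,500)))
a=cv2.imread('pics/w5b.png').astype(int);b=cv2.imread('pics/w6b.png').astype(int);m=abs(a-b).max(2)>60; print(m[150:330,300:450].sum())
```

```text
65 top c [364. 280.] U [365. 247.] D [363. 309.] bot c [359. 141.] botU [359. 125.] edgeL [312. 280.] [416. 280.]
75 top c [364. 267.] U [366. 233.] D [363. 298.] bot c [359. 128.] botU [359. 112.] edgeL [311. 267.] [418. 267.]
85 top c [365. 254.] U [366. 218.] D [364. 286.] bot c [359. 116.] botU [360.  98.] edgeL [310. 254.] [420. 254.]
95 top c [366. 240.] U [367. 202.] D [364. 273.] bot c [360. 102.] botU [360.  84.] edgeL [310. 240.] [421. 240.]
105 top c [366. 226.] U [368. 186.] D [365. 260.] bot c [360.  89.] botU [361.  70.] edgeL [309. 226.] [423. 225.]
0.4 [388. 219.]
0.7 [395. 228.]
1 [407. 235.]
1.3 [421. 239.]
roof edge [294. 292.] [438. 292.]
438
```

Reading it against the projections, the cap centre is at y≈76 mm, about 1 mm short of clearing the pawl. I'll push it roughly 10 mm further.

Run:
```python
from h import *
p=[629.5,-30.48,np.deg2rad(98.6)]
for yy,z in((122,60),(122,9),(102,9)): go(rp(p,(-11,yy,9))+[0,0,22+z-9],98.6,0)
```

```text
9.5 tcp [597.3 107.8 267.1] w 72.2 F [-0.1 -0.3 -0.6]
  move [-0.03, 0.0005, 0.044] [-0.23, 0.04, -0.19]
9.5 tcp [597.3 107.8 267.1] w 72.2 F [-0.1 -0.3 -0.6]
  move [-0.03, 0.0007, 0.095] [-0.23, 0.04, -0.19]
9.5 tcp [597.3 107.8 267.1] w 72.2 F [-0.1 -0.3 -0.6]
  move [-0.0488, 0.0008, 0.1018] [-0.23, 0.04, -0.19]
```

```bash
python3 -m creep '[-0.015,0,0,0,0,0,0, -0.03,0,0.01,0,0,0,0, -0.03,0,0.02,0,0,0,0, -0.03,0,0.04,0,0,0,0, -0.03,0,0.07,0,0,0,0, -0.03,0,0.095,0,0,0,0, -0.036,0,0.097,0,0,0,0, -0.042,0,0.0995,0,0,0,0, -0.048,0,0.102,0,0,0,0, -0.048,0,0.102,0,0,0,0, -0.048,0,0.102,0,0,0,0]'
python3 - <<'E'
from h import *
p=[629.5,-30.48,np.deg2rad(98.6)]
s=observe(); print('tip in rails',(railR(p[2]).T@(s['tcp_pos']-[0,0,22]-[p[0],p[1],100])).round(1),s['contact_force'])
E
python3 -m creep '[0,0,-0.03,0,0,0,0, 0.01,0,-0.08,0,0,0,0, 0.04,0,-0.1,0,0,0,1, 0.04,0,-0.1,0,0,0,1, 0.04,0,-0.1,0,0,0,1]'
python3 - <<'E'
from h import *
w=snap('wrist','w7'); cv2.imwrite('pics/w7b.png',w['img'][150:,150:500,::-1])
go((434.4,333.8,250),199.4)
E
```

```text
time_s: 10.6
tcp_pos: [604.8, 60.5, 167.2]
orientation: [0.654, 0.757, -0.001, -0.0]
contact_force: [-0.7, -0.1, -0.6]
width: -0.0
grip_force: 0.0
tip in rails [-10.8 103.5  10.5] [-0.69064022 -0.14895223 -0.58902406]
time_s: 11.1
tcp_pos: [598.7, 100.8, 266.8]
orientation: [0.653, 0.757, -0.001, -0.0]
contact_force: [0.2, -0.1, -0.1]
width: 43.1
grip_force: 0.0
11.15 tcp [598.5 100.3 265.9] w 50.4 F [ 0.4 -0.3  0.6]
  move [0.255, -0.128, 0.0161] [-0.15, -0.12, -100.96]
```

View pics/w7b.png

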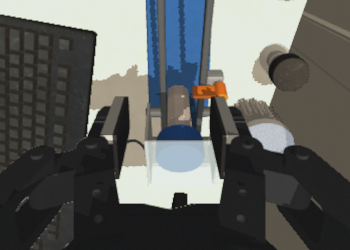

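The pawl is shut again, with the blue cap beyond it under the roof. Now the green bottle.

```bash
python3 -m creep '[0.04,-0.02,0,0,0,-8,1, 0.08,-0.04,0.005,0,0,-16,1, 0.12,-0.06,0.01,0,0,-25,1, 0.16,-0.08,0.01,0,0,-34,1, 0.2,-0.1,0.015,0,0,-42,1, 0.23,-0.115,0.015,0,0,-50,1, 0.255,-0.128,0.016,0,0,-59,1, 0.255,-0.128,0.016,0,0,-67,1, 0.255,-0.128,0.016,0,0,-76,1, 0.255,-0.128,0.016,0,0,-84,1, 0.255,-0.128,0.016,0,0,-93,1, 0.255,-0.128,0.016,0,0,-101,1]'
python3 - <<'E'
from h import *
w=snap('wrist','w8')
h=cv2.cvtColor(w['img'],cv2.COLOR_RGB2HSV); m=cv2.inRange(h,(45,120,40),(85,255,255))
n,l,st,ce=cv2.connectedComponentsWithStats(m); i=1+st[1:,4].argmax(); print(st[i],ce[i],ray(w,*ce[i],28),proj(w,(434.4,333.8,28)))
go((435,334,29),199.4)
print(observe()['qpos'])
E
```

```text
time_s: 12.35
tcp_pos: [434.9, 333.1, 249.3]
orientation: [-0.171, 0.985, -0.001, -0.002]
contact_force: [-0.2, 0.5, -0.1]
width: 85.1
grip_force: 0.0
[ 298  158   43   35 1267] [319.2273086  174.67245462] [434.53127048 333.45988764  28.        ] [319.53611811 174.66505418]
12.4 tcp [434.9 333.1 249.4] w 85.3 F [ 0.3 -0.8  0.9]
  move [-0.0013, 0.0009, 0.2204] [-0.04, -0.24, 0.83]
[ 5.68506614e-01  3.52762981e-01  1.65916757e+00  3.44803582e-04
  1.13387481e+00 -1.35556318e+00]
```

```bash
python3 -m creep '[-0.001,0,0.05,0,0,0.8,1, -0.001,0,0.1,0,0,0.8,1, -0.001,0,0.15,0,0,0.8,1, -0.001,0,0.2,0,0,0.8,1, -0.001,0,0.221,0,0,0.8,1, -0.001,0,0.221,0,0,0.8,1, -0.001,0,0.221,0,0,0.8,0.3, -0.001,0,0.221,0,0,0.8,0.3, -0.001,0,0.221,0,0,0.8,0.3, -0.001,0,0.221,0,0,0.8,0.3, -0.001,0,0.221,0,0,0.8,0.3, -0.001,0,0.221,0,0,0.8,0.3]'
python3 -m creep '[0,0,-0.05,0,0,0,0.3, 0,0,-0.1,0,0,0,0.3, 0,0,-0.15,0,0,0,0.3, 0,0,-0.2,0,0,0,0.3, 0,0,-0.225,0,0,0,0.3, 0,0,-0.225,0,0,0,0.3]'
python3 - <<'E'
from fit import *
w=snap('wrist','w9')
h=cv2.cvtColor(w['img'],cv2.COLOR_RGB2HSV); m=cv2.inRange(h,(45,120,30),(85,255,255))
n,l,st,ce=cv2.connectedComponentsWithStats(m); i=1+st[1:,4].argmax(); print(st[i],ce[i])
h=cv2.cvtColor(pickle.load(open('w2.pkl','rb'))['img'],cv2.COLOR_RGB2HSV); m=cv2.inRange(h,(100,120,30),(125,255,255))
n,l,st,ce=cv2.connectedComponentsWithStats(m); i=1+st[1:,4].argmax(); print('blue',st[i],ce[i])
go((601.6,154.5,256),98.6,8)
E
```

```text
time_s: 13.6
tcp_pos: [436.1, 334.7, 31.3]
orientation: [-0.161, 0.987, 0.0, 0.0]
contact_force: [-1.6, 0.1, 5.1]
width: 48.2
grip_force: 60.5
time_s: 14.2
tcp_pos: [437.0, 335.0, 259.6]
orientation: [-0.162, 0.987, 0.001, 0.003]
contact_force: [0.4, -0.2, -1.2]
width: 48.4
grip_force: 62.6
[ 265  227  109  108 9619] [319.109055   279.30429359]
blue [  308     0   290   102 17234] [426.53272601  57.3238366 ]
14.25 tcp [436.2 334.5 256.8] w 48.4 F [-0.8  0.3 -1.8]
  move [-0.0994, -0.2233, 0.0008] [-6.83, 5.9, 99.82]
```

```bash
python3 -m creep '[0.01,-0.03,0,0,0,8,0.3, 0.01,-0.06,0,-1,1,17,0.3, 0,-0.1,0,-2,2,25,0.3, -0.02,-0.13,0,-3,3,34,0.3, -0.04,-0.16,0,-4,4,43,0.3, -0.065,-0.19,0,-5,5,51,0.3, -0.09,-0.21,0,-6,6,60,0.3, -0.1,-0.223,0,-6.8,5.9,68,0.3, -0.1,-0.223,0,-6.8,5.9,77,0.3, -0.1,-0.223,0,-6.8,5.9,85,0.3, -0.1,-0.223,0,-6.8,5.9,94,0.3, -0.1,-0.223,0,-6.8,5.9,99.8,0.3]'
python3 -c "
from h import *
go((601.5,154.5,194),98.6,8)"
```

```text
time_s: 15.45
tcp_pos: [601.1, 154.6, 252.6]
orientation: [0.653, 0.754, 0.042, -0.054]
contact_force: [-0.3, 0.3, -0.7]
width: 48.2
grip_force: 62.9
15.45 tcp [601.1 154.6 252.6] w 48.2 F [-0.3  0.3 -0.7]
  move [-0.0082, 0.0008, 0.0581] [-0.37, 0.13, -0.38]
```

```bash
python3 -m creep '[-0.006,0.001,0.04,0,0,0,0.3, -0.008,0.001,0.054,0,0,0,0.3, -0.008,0.001,0.058,0,0,0,0.3, -0.008,0.001,0.058,0,0,0,0.3, -0.008,0.001,0.058,0,0,0,0.3]'
python3 -m creep '[0,0,0.001,0,0,0,0.3, 0,0,0.001,0,0,0,1, 0,0,0.001,0,0,0,1, 0,0,0.001,0,0,0,1, 0,0,0.001,0,0,0,1, 0,0,0.001,0,0,0,1, 0,0,0.001,0,0,0,1, 0,0,-0.03,0,0,0,1, 0,0,-0.07,0,0,0,1, 0,0,-0.07,0,0,0,1, 0,0,-0.07,0,0,0,1]'
python3 - <<'E'
from h import *
w=snap('wrist','w10'); p=[629.5,-30.48,np.deg2rad(98.6)]
h=cv2.cvtColor(w['img'],cv2.COLOR_RGB2HSV); m=cv2.inRange(h,(45,120,30),(85,255,255))
n,l,st,ce=cv2.connectedComponentsWithStats(m); i=1+st[1:,4].argmax(); print(st[i],ce[i])
for X in((-25,138,26),(25,138,26),(0,163,26),(0,113,26),(0,163,0),(0,138,13)): print(X,proj(w,rp(p,X)).round())
go(rp(p,(-11,185,9))+[0,0,22],98.6)
E
```

```text
time_s: 15.95
tcp_pos: [602.6, 154.6, 195.6]
orientation: [0.65, 0.756, 0.043, -0.053]
contact_force: [2.6, -3.6, 2.3]
width: 48.2
grip_force: 63.1
time_s: 17.05
tcp_pos: [604.4, 145.5, 265.7]
orientation: [0.65, 0.756, 0.044, -0.053]
contact_force: [-0.6, 0.5, -0.9]
width: 85.2
grip_force: 0.0
[ 289  257   60   62 3076] [318.58745124 288.04648895]
(-25, 138, 26) [288. 295.]
(25, 138, 26) [349. 295.]
(0, 163, 26) [319. 273.]
(0, 113, 26) [319. 315.]
(0, 163, 0) [319. 251.]
(0, 138, 13) [319. 283.]
17.1 tcp [603.9 145.5 264.6] w 85.6 F [ 0.1  0.1 -1.2]
  move [-0.0167, -0.0117, 0.0692] [-0.29, -7.88, 0.02]
```

The green cap's pixel bounds match a bottle hanging at the pawl, so I'll push it the same way.

```bash
python3 -m creep '[0,-0.012,0,0,-4,0,0, -0.01,-0.012,0,0,-8,0,0, -0.017,-0.012,0,0,-8,0,0, -0.017,-0.012,0,0,-8,0,0, -0.017,-0.012,0.02,0,-8,0,0, -0.017,-0.012,0.05,0,-8,0,0, -0.017,-0.012,0.069,0,-8,0,0, -0.017,-0.012,0.069,0,-8,0,0, -0.017,-0.012,0.069,0,-8,0,0]'
python3 -m creep '[-0.008,0,0.003,0,0,0,0, -0.016,0,0.006,0,0,0,0, -0.023,0,0.0085,0,0,0,0, -0.03,0,0.011,0,0,0,0, -0.036,0,0.013,0,0,0,0, -0.042,0,0.0155,0,0,0,0, -0.048,0,0.0175,0,0,0,0, -0.054,0,0.0197,0,0,0,0, -0.060,0,0.022,0,0,0,0, -0.065,0,0.0237,0,0,0,0, -0.067,0,0.0245,0,0,0,0, -0.067,0,0.0245,0,0,0,0]'
python3 - <<'E'
from h import *
p=[629.5,-30.48,np.deg2rad(98.6)]
s=observe(); print('tip in rails',(railR(p[2]).T@(s['tcp_pos']-[0,0,22]-[p[0],p[1],100])).round(1),s['contact_force'])
E
```

```text
time_s: 18.0
tcp_pos: [593.4, 136.2, 194.7]
orientation: [0.652, 0.758, -0.002, -0.001]
contact_force: [0.4, 0.2, 0.2]
width: 0.1
grip_force: 0.0
time_s: 19.2
tcp_pos: [603.2, 69.6, 169.9]
orientation: [0.652, 0.758, -0.002, -0.001]
contact_force: [-0.3, -0.2, 0.9]
width: 0.0
grip_force: 0.1
tip in rails [-11.  113.1   9.9] [-0.25900618 -0.19750193  0.9399829 ]
```

Face at about y 103 with no load. I'll creep on in 1 mm steps and watch the force.

```bash
for i in 1; do :; done; python3 -m creep '[-0.001,0,0.0004,0,0,0,0, -0.002,0,0.0008,0,0,0,0, -0.002,0,0.0008,0,0,0,0]'; python3 -m creep '[-0.001,0,0.0004,0,0,0,0, -0.001,0,0.0004,0,0,0,0]'; python3 -c "
from h import *
p=[629.5,-30.48,np.deg2rad(98.6)]
s=observe(); print('tip in rails',(railR(p[2]).T@(s['tcp_pos']-[0,0,22]-[p[0],p[1],100])).round(1),s['contact_force'])"
```

```text
time_s: 19.5
tcp_pos: [603.4, 68.1, 169.3]
orientation: [0.652, 0.758, -0.002, -0.001]
contact_force: [-1.6, -0.7, 0.8]
width: -0.0
grip_force: 0.5
time_s: 19.7
tcp_pos: [603.6, 67.0, 168.9]
orientation: [0.652, 0.758, -0.002, -0.001]
contact_force: [0.1, -0.2, -0.2]
width: -0.0
grip_force: 0.3
tip in rails [-11.  110.3   9.8] [ 0.14864509 -0.17905099 -0.15867462]
```

```bash
python3 -m creep '[-0.001,0,0.0004,0,0,0,0, -0.002,0,0.0008,0,0,0,0, -0.002,0,0.0008,0,0,0,0]'; python3 -m creep '[-0.001,0,0.0004,0,0,0,0, -0.001,0,0.0004,0,0,0,0]'; python3 -c "
from h import *
p=[629.5,-30.48,np.deg2rad(98.6)]
w=snap('wrist','w11'); h=cv2.cvtColor(w['img'],cv2.COLOR_RGB2HSV); m=cv2.inRange(h,(45,120,30),(85,255,255))
n,l,st,ce=cv2.connectedComponentsWithStats(m); print(st[1:][st[1:,4]>50])
s=observe(); print('tip in rails',(railR(p[2]).T@(s['tcp_pos']-[0,0,22]-[p[0],p[1],100])).round(1),s['contact_force'])"
```

```text
time_s: 20.0
tcp_pos: [603.8, 64.9, 168.0]
orientation: [0.652, 0.758, -0.002, -0.001]
contact_force: [0.6, 0.6, 0.9]
width: 0.1
grip_force: 0.0
time_s: 20.2
tcp_pos: [604.0, 64.0, 167.6]
orientation: [0.652, 0.758, -0.002, -0.001]
contact_force: [0.3, -0.0, 0.0]
width: 0.2
grip_force: 0.0
[[348 262  31  37 598]
 [314 326  11  18 160]]
tip in rails [-11.1 107.1   9.7] [-0.8281082   0.71416975  0.65733819]
```

```bash
python3 -m creep '[0,0,-0.03,0,0,0,0, 0.01,0,-0.08,0,0,0,0, 0.04,0,-0.1,0,0,0,0, 0.07,0,-0.13,0,0,0,0, 0.09,0,-0.13,0,0,0,0, 0.09,0,-0.13,0,0,0,0, 0.09,0,-0.13,0,0,0,0]'
python3 - <<'E'
from h import *
w=snap('wrist','w12'); p=[629.5,-30.48,np.deg2rad(98.6)]
cv2.imwrite('pics/w12b.png',cv2.resize(w['img'][120:400,180:480,::-1],None,fx=2.1,fy=2.1))
for n,X in(('g top',(0,75,26)),('gU',(0,100,26)),('b top',(0,25,26)),('g bot',(0,75,-72)),('pawltip0',(8,111,12)),('post',(33,111,24))): print(n,((proj(w,rp(p,X))-[180,120])*2.1).round())
E
```

```text
time_s: 20.95
tcp_pos: [590.8, 153.4, 297.1]
orientation: [0.652, 0.759, -0.003, -0.001]
contact_force: [-1.2, 0.3, 0.2]
width: 0.2
grip_force: 0.0
g top [316. 385.]
gU [317. 356.]
b top [314. 435.]
g bot [313. 247.]
pawltip0 [333. 319.]
post [387. 340.]
```

View pics/w12b.png

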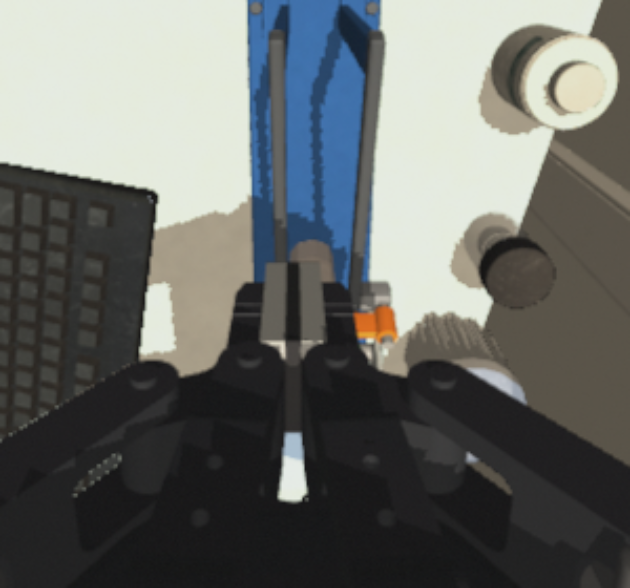

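The orange pawl lies straight across, and the green bottle's bottom at (312,247) matches home, but the fingers hide the caps. I'll open them and check the cap and pawl by colour.

```bash
python3 -m creep '[0,0,-0.02,0,0,0,1, 0,0,-0.02,0,0,0,1, 0,0,-0.02,0,0,0,1, 0,0,-0.02,0,0,0,1, 0,0,-0.02,0,0,0,1, 0,0,-0.02,0,0,0,1]'
python3 - <<'E'
from h import *
p=[629.5,-30.48,np.deg2rad(98.6)]; w=snap('wrist','w13'); h=cv2.cvtColor(w['img'],cv2.COLOR_RGB2HSV)
for n,lo,hi in(('green',(45,70,30),(85,255,255)),('blue',(100,100,30),(125,255,255)),('orange',(5,170,100),(20,255,255))):
    k,l,st,ce=cv2.connectedComponentsWithStats(cv2.inRange(h,lo,hi)); print(n,st[1:][st[1:,4]>25].tolist())
for y in(75,80,25):
  print(y,[proj(w,rp(p,X)).round().tolist() for X in((-25,y,26),(25,y,26),(0,y+25,26),(0,y+25,0),(0,y-25,26))])
for a in(0,.12,.3,.6): print('pawl',a,proj(w,rp(p,(33-25*np.cos(a),111-25*np.sin(a),19))).round())
print('post',proj(w,rp(p,(33,111,24))).round())
E
```

```text
time_s: 21.6
tcp_pos: [591.0, 153.4, 317.0]
orientation: [0.652, 0.758, -0.003, -0.001]
contact_force: [-0.2, 0.1, 0.7]
width: 84.9
grip_force: 0.0
green [[308, 263, 43, 40, 1474], [253, 318, 16, 13, 165]]
blue [[299, 112, 60, 162, 5869], [350, 191, 6, 55, 116]]
orange [[338, 257, 28, 15, 298]]
75 [[308.0, 292.0], [352.0, 292.0], [331.0, 279.0], [330.0, 260.0], [330.0, 304.0]]
80 [[308.0, 289.0], [352.0, 290.0], [331.0, 276.0], [330.0, 257.0], [330.0, 302.0]]
25 [[309.0, 315.0], [349.0, 316.0], [330.0, 304.0], [329.0, 286.0], [329.0, 326.0]]
pawl 0 [338. 267.]
pawl 0.12 [338. 269.]
pawl 0.3 [339. 271.]
pawl 0.6 [341. 275.]
post [362. 271.]
```

The green cap sits at y≈74 mm and the pawl matches its shut position, so blue must be at the stop beneath it. Handing in.

```bash
python3 -c "
from h import *
print(order.job_done())"
```

```text
the job is handed in; nothing more can be done
None
```

I handed the job in at about 21.7 s: the green bottle hangs in its home spot (cap centre at y≈74 mm) with the pawl shut behind it, and the blue one, hidden under the roof at the last look, should be at the stop; no verdict came back.

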